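Set out the medicine-round tray

ROBOT

A 6-joint arm with a two-finger parallel gripper is mounted at the origin on a cart in front of the work surface, level with it; the furniture and walls round the work are solid. World frame = base frame: x ahead of the robot, y to its left, z up, the work surface at z = 0. Lengths are in m, angles in rad, forces in N, time in s.
With the tool pointing down it reaches from about 0.325 to 1 m from the base axis. Payload 5.1 kg.
Tool frame: the origin (TCP) lies midway between the tips of the shut fingers; the grasp point (between the pads) lies bot.pinch_z behind it (bot.pinch_z is the distance from the TCP to the grasp point, in m); z points along the fingers, y is the line along which they close (so a half turn about z gives the same grasp; the last joint's range is limited). The gripper opens to 85 mm and grips with 20 to 120 N. Pads are 22 mm wide; open, the fingers measure 114 mm over their backs; the gripper's body (76 mm by 85 mm) begins 54 mm behind the grasp point. The pads swing forward as they close: fully open they stand 13 mm farther back than shut.
Start: joints at [1.136, 0.124, 1.65, -0, 1.367, -0.083], TCP at [0.224, 0.61, 0.231] pointing down, gripper open.
Joint ranges: [-2.61, 2.61], [-1.02, 2.33], [0.03, 2.71], [-1.35, 4.49], [0.32, 2.68], [-2.91, 2.91]. Speed limits (rad/s): [2.57, 2.57, 3.14, 3.14, 3.14, 3.14].

INTERFACE

Orientations are given as a 3x3 rotation matrix whose columns are the frame's x, y, z axes.
In Python, from cell import bot, viewer gives the robot as it stands. The module is installed in compiled form; this text tells all that it offers.
- The arm moves only by the tool play_rows, never from a script. Its argument "targets" is a list of rows, each a list of 7 numbers: the gripper's target within -1 to 1 (fully open at 1, half-way at 0, shut at -1), then the shift along the world's x, y, z in mm, then the turn, a rotation vector about the world's x, y, z in degrees. In form: [[jaw, dx, dy, dz, ax, ay, az], ...]. A call has 1 to 8 rows; each row is the pose to reach, as a shift and turn from the pose commanded when the call began; what a row does not reach only later rows make up. A row lasts 1/12 s, in which the tool goes at most 41.7 mm and 7.16 degrees, less where a joint would pass 70% of its speed; a pose out of reach is approached as far as the arm can. A call with a gripper value outside its range is refused whole. The fingers move at their own pace and stop on an object; "force" is the grip in N (left out, the last holds). Time passes only in rows, so rows that repeat a pose let the fingers close. It gives the time, the measured TCP pose, the force, the opening and the grip force at its end, in the units of the state.
- bot.get_state(): the state, without advancing time (a new reading comes with each control period).
- viewer.grab_frame(name): name is "side" or "top"; returns a dict with "img" (400x640x3 uint8, red, green, blue), "range_z" (400x640 float32, m along the optical axis (not along the pixel's ray), 0 where there is no reading), "fx", "fy", "cx", "cy" (pixels), "R" (3x3) and "t" (3): a world point X has camera coordinates R X + t. Camera axes: x right, y down, z forward; pixel columns grow to the right and rows downward; lengths in m; the calibration is good to about 2 mm. A picture is of the moment at which its call begins.
- bot.finish_job(): hands the job in; it is judged then, once.
Trained networks look in the newest picture that a camera, given by its name, has taken for a name from the list of things; names that differ only in an ending like _2 or _b are one class to them, and where a whole thing is asked for, a point or a joint stands for the part that bears it (a point fixed in the world has none). Each returns a list of dicts, best first, with "p" (0 to 1); they miss things now and then, are a little off and sometimes report something else, mostly with a low value. They report only what shows in the picture. A call takes as long as a camera call. They do not tell look-alikes from the thing itself.
- viewer.find_in(label, camera): "position" ([x, y, z] in m, in the coordinates of the camera as it stood for that picture, good to about 4 mm: the middle of the surface that is visible of it).
- viewer.masks_of(label, camera): "pixels" (400x640 bool, what is visible of it).
- viewer.place_of(label, camera): "position" ([x, y, z] in m, in the coordinates of the camera as it stood for that picture, good to about 4 mm: a listed point, or the origin of a listed thing).
The state is a dict: "time_s": time; "joint_pos": joint angles; "dq": joint speeds; "effort": joint torques, N m; "tool_pos": TCP position; "tcp_rot": TCP orientation; "wrist_force": force on the tool from outside, world axes, zero at the start; "torque": the same for the moment, N m; "width": opening from 0.0 (shut) to 1.0 (fully open); "finger_force": force on a finger pad.
Only numpy, scipy, OpenCV 4.12 (cv2) and the standard library are available. Lean on these libraries where they do the work, as an engineer would, in place of code of your own. Each camera call takes 0.05 s, during which the arm holds its last target. There are 200 camera calls.

TASK

Set out the tray for the evening medicine round, so that every medicine stands behind the tool it is given with. Lay the oral syringe in its white rest, and stand the brown tablet bottle in the well right behind the tablet cutter, the red powder shaker in the well right behind the teaspoon and the dropper bottle in the well right behind the syringe. Keep the medicines upright, leave the cutter and the spoon where they lie in the tray, and do not disturb the blue carton.

Things in the scene. Friction and masses are not known exactly. Their poses are not given: they have to be found in the camera images.
- tray: Slate-blue tray, 250 (x) x 262 (y) mm, fixed. Origin on its underside, midway in y, 119 mm from the back edge, x to its back (away from the robot), y left. Floor 4 mm thick. Three bays at y = -84, 0, +84 mm, each with a square well behind (68 x 68 mm inside, centre x = +80 mm, rim at z = 30 mm) and a flat tool bed in front (x = -126 to +38 mm; ribs between beds to z = 7 mm, outer lip to 9 mm).
- tablet_cutter: Tablet cutter: flat white box with a green lid (shut), 94 mm long (its y) x 41 mm (its x) x 17 mm high; lies lengthwise in one tool bed of the tray. Origin at the centre of its underside.
- teaspoon: Grey teaspoon, 139 mm long (its x) x 30 mm x 10 mm high; lies lengthwise in one tool bed of the tray. Origin at the centre of its underside.
- syringe_rest: White plastic syringe rest, fixed in one tool bed: base plate 70 (x) x 42 (y) x 4 mm, two V forks 4 mm thick at x = -20 and +20 mm (36 mm free between). V bottom 5 mm, tops 26 mm above the underside; 28 mm wide inside, 37 mm over all at the top. A syringe lies along x, its barrel axis then 18 mm above the underside. Origin: centre of its underside; axes as the tray's.
- brown_bottle: Brown tablet bottle with a white ribbed cap, 51 mm diameter, 110 mm high (body to 90 mm, cap 42 mm wide). Origin at the centre of its underside, z up its axis. 0.09 kg.
- red_shaker: Red powder shaker, 50 mm diameter, 105 mm high. Origin at the centre of its underside, z up its axis. 0.06 kg.
- dropper_bottle: Amber dropper bottle with a black dropper top: body 33 mm diameter to 65 mm height, slender top above it, 102 mm high in all. Origin at the centre of its underside, z up its axis. 0.07 kg.
- syringe_barrel (a point): Clear oral syringe, 130 mm long, 24 g, filled, lying on the table. This point: on the barrel axis 5 mm from mid-barrel, near its balance point, 8.5 mm above the table; y along the syringe to the plunger end. Barrel 15 mm diameter from y = -40 to +31 mm, finger flange 26 mm wide at +32, plunger to +78, nozzle to -52. In the rest it may point either way, this point over the rest's centre.
- blue_carton: Bystander: upright blue carton, 40 x 52 x 88 mm high, on the table; origin at the centre of its underside.
- treat_bag: Obstacle: upright grey treat bag, fixed, 153 (its x) x 66 (its y) x 200 mm high, right of and behind the tray, near the straight way from the medicines to the wells; origin at the centre of its underside.
Mind the look-alikes: they are no part of the job. There is more than one size of the dropper_bottle; the one meant has the size given above.

How it is judged:
By the outcome, as a careful person would: the job done as asked, in the order asked, and still so for the second after the job is handed in, with the robot touching nothing.
It also fails if it takes over 115 s, if anything falls off the work surface, if the arm or the gripper's body presses on something with over 40 N, if the wrist force passes 120 N, or if a joint passes its speed limit or range.

## Working session

There is one attempt and no reset: what is moved stays moved. The work goes in short steps, Python scripts to look and compute and a tool call to move; the robot and the scene stay as the last step left them, time stands still between calls to the robot, and variables do not carry over. Pictures are saved under pics/ and viewed, at most 18 in all, crops included, and the job is handed in when it is done.

Besides the shell and the picture viewer there is one more tool, called after "Request:" by a JSON object that holds its "name" and its "arguments", one argument or row to a line. play_rows: Moves the arm, as the interface text tells. Its arguments: {"type":"object","properties":{"targets":{"type":"array"},"force":{"type":"number"}},"required":["targets"]}

```bash
mkdir -p pics; cat > h.py <<'E'
import numpy as np, cv2
from cell import bot, viewer
def world(f,p): return np.array(f["R"]).T@(np.array(p)-np.array(f["t"]))
def pix(f,X):
    c=np.array(f["R"])@np.array(X)+np.array(f["t"]); return f["fx"]*c[0]/c[2]+f["cx"], f["fy"]*c[1]/c[2]+f["cy"]
def cloud(f):
    z=f["range_z"]; v,u=np.mgrid[:400,:640]
    P=np.dstack([(u-f["cx"])/f["fx"]*z,(v-f["cy"])/f["fy"]*z,z])
    return (P-np.array(f["t"]))@np.array(f["R"])
def save(f,n): cv2.imwrite("pics/"+n,f["img"][:,:,::-1])
E
python3 - <<'E'
from h import *
print(bot.pinch_z)
for k in("side","top"):
    f=viewer.grab_frame(k); save(f,k+"0.png"); print(k,world(f,[0,0,0]).round(3),f["fx"])
    for l in "tray tablet_cutter teaspoon syringe_rest brown_bottle red_shaker dropper_bottle syringe_barrel blue_carton treat_bag".split():
        print(l,[(np.round(d["p"],2),world(f,d["position"]).round(3).tolist(),np.round(pix(f,world(f,d["position"]))).astype(int).tolist()) for d in viewer.place_of(l,k)])
E
```

```text
0.0187
side [ 0.051 -0.994  0.717] 437.09320480827097
tray [(np.float64(0.78), [0.521, 0.155, 0.002], [259, 165]), (np.float64(0.24), [0.463, 0.074, 0.009], [253, 180])]
tablet_cutter [(np.float64(0.68), [0.459, 0.075, 0.006], [252, 181])]
teaspoon [(np.float64(0.52), [0.476, 0.16, 0.005], [246, 167])]
syringe_rest [(np.float64(0.57), [0.481, 0.235, 0.008], [238, 156])]
brown_bottle [(np.float64(0.58), [0.562, -0.286, 0.002], [345, 237])]
red_shaker [(np.float64(0.82), [0.452, -0.269, 0.002], [304, 247]), (np.float64(0.29), [0.476, 0.162, 0.002], [246, 168])]
dropper_bottle [(np.float64(0.86), [0.581, -0.576, 0.001], [428, 311]), (np.float64(0.83), [0.594, -0.483, -0.0], [404, 282]), (np.float64(0.72), [0.537, -0.407, -0.004], [364, 271])]
syringe_barrel [(np.float64(0.74), [0.521, 0.154, -0.0], [260, 166]), (np.float64(0.71), [0.461, -0.143, 0.009], [285, 217])]
blue_carton [(np.float64(0.73), [0.403, -0.415, 0.001], [317, 292])]
treat_bag [(np.float64(0.65), [0.521, 0.154, -0.002], [260, 167]), (np.float64(0.45), [0.454, -0.271, 0.003], [305, 247])]
top [ 0.293 -0.172  1.263] 410.6957473468908
tray [(np.float64(0.95), [0.519, 0.15, 0.003], [231, 206])]
tablet_cutter [(np.float64(0.79), [0.454, 0.074, 0.004], [255, 225])]
teaspoon [(np.float64(0.63), [0.472, 0.158, 0.005], [228, 221])]
syringe_rest [(np.float64(0.88), [0.48, 0.236, 0.003], [204, 219])]
brown_bottle [(np.float64(0.7), [0.559, -0.289, 0.003], [371, 188])]
red_shaker [(np.float64(0.36), [0.475, 0.157, 0.005], [229, 220])]
dropper_bottle [(np.float64(0.66), [0.59, -0.486, 0.004], [433, 176]), (np.float64(0.6), [0.579, -0.577, 0.003], [463, 179]), (np.float64(0.45), [0.536, -0.404, -0.001], [408, 195])]
syringe_barrel [(np.float64(0.59), [0.459, -0.145, 0.011], [326, 221])]
blue_carton [(np.float64(0.61), [0.405, -0.415, 0.001], [415, 236])]
treat_bag []
```

View pics/side0.png

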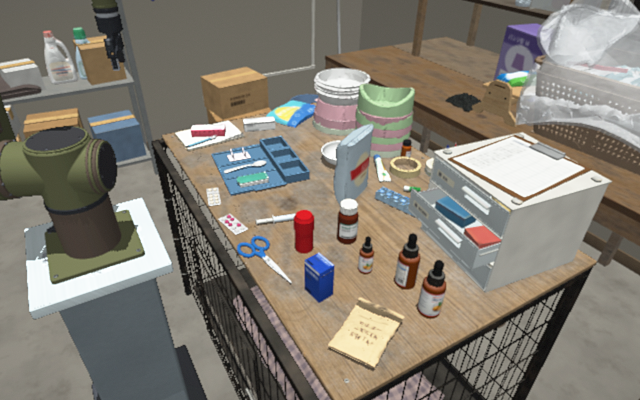

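View pics/top0.png

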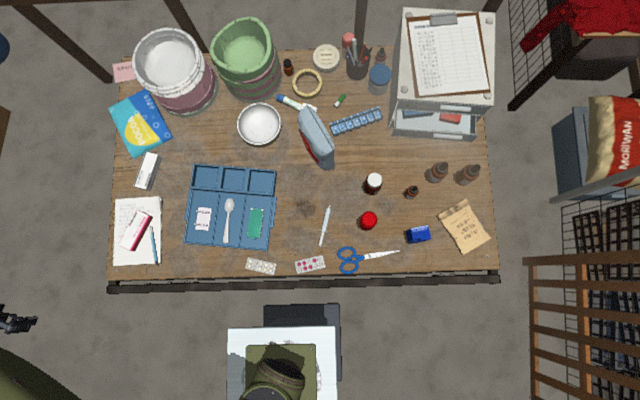

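The side view shows the tray at (260,165). The syringe lies at (280,218), the red shaker is at (304,232) and the brown bottle at (347,222). Three dropper bottles stand at (366,256), (407,262) and (432,290), and the bag is at (355,163). I'll measure the dropper heights, tray yaw, syringe axis and bag extent.

```bash
python3 - <<'E'
from h import *
F={k:viewer.grab_frame(k) for k in("side","top")}
C={k:cloud(F[k]) for k in F}
A=np.vstack([C[k][F[k]["range_z"]>0].reshape(-1,3) for k in C])
for n,x,y,r in [("d1",.58,-.576,.035),("d2",.593,-.484,.035),("d3",.537,-.405,.035),("brown",.56,-.287,.04),("red",.452,-.27,.04),("carton",.404,-.415,.045)]:
    P=A[(np.hypot(A[:,0]-x,A[:,1]-y)<r)&(A[:,2]>.012)]
    T=P[P[:,2]>np.percentile(P[:,2],99)-.012]
    print(n,"zmax",np.percentile(P[:,2],99.5).round(4),"ext",np.percentile(P,[1,99],0).round(3).tolist(),"topmed",np.median(T,0).round(4))
# bag
P=A[(A[:,0]>.55)&(A[:,0]<.85)&(abs(A[:,1]+.12)<.14)&(A[:,2]>.12)&(A[:,2]<.25)]
print("bag",np.percentile(P,[1,99],0).round(3).tolist(), cv2.minAreaRect((P[:,:2]*1000).astype(np.float32)))
# tray, by blue colour in top
f=F["top"]; hsv=cv2.cvtColor(f["img"],cv2.COLOR_RGB2HSV)
for k in F:
  m=viewer.masks_of("tray",k); 
  if m:
    P=C[k][m[0]["pixels"]&(F[k]["range_z"]>0)]; P=P[(P[:,2]>.0)&(P[:,2]<.04)]
    print("tray",k,m[0]["p"],cv2.minAreaRect((P[:,:2]*1000).astype(np.float32)))
    R=P[P[:,2]>.022]; print(" rim",cv2.minAreaRect((R[:,:2]*1000).astype(np.float32)),np.median(R[:,2]))
  for l in("syringe_barrel","syringe_rest","teaspoon","tablet_cutter"):
    for m in viewer.masks_of(l,k)[:2]:
      P=C[k][m["pixels"]&(F[k]["range_z"]>0)]; print(l,k,round(m["p"],2),len(P),np.mean(P,0).round(3),cv2.minAreaRect((P[:,:2]*1000).astype(np.float32)))
# crops
a=cv2.resize(F["side"]["img"][120:280,200:340],None,fx=4,fy=4,interpolation=cv2.INTER_CUBIC)[:600]
cv2.imwrite("pics/c1.png",a[:,:,::-1])
E
```

```text
d1 zmax 0.1433 ext [[0.557, -0.598, 0.013], [0.595, -0.552, 0.142]] topmed [ 0.5779 -0.5754  0.1376]
d2 zmax 0.1436 ext [[0.566, -0.509, 0.013], [0.605, -0.462, 0.143]] topmed [ 0.5882 -0.4869  0.1381]
d3 zmax 0.1012 ext [[0.519, -0.423, 0.014], [0.549, -0.391, 0.101]] topmed [ 0.5339 -0.4079  0.0964]
brown zmax 0.1162 ext [[0.536, -0.316, 0.014], [0.58, -0.266, 0.115]] topmed [ 0.5601 -0.2909  0.1101]
red zmax 0.1087 ext [[0.425, -0.292, 0.013], [0.469, -0.246, 0.108]] topmed [ 0.447  -0.2703  0.1035]
carton zmax 0.093 ext [[0.382, -0.442, 0.014], [0.428, -0.386, 0.093]] topmed [ 0.4039 -0.4154  0.0877]
bag [[0.616, -0.175, 0.122], [0.752, -0.08, 0.204]] ((685.08056640625, -125.48475646972656), (155.47032165527344, 59.70150375366211), 27.21661949157715)
tray side 0.72 ((526.0543212890625, 178.0436553955078), (337.2735290527344, 270.57379150390625), 81.87963104248047)
 rim ((562.5357055664062, 145.22903442382812), (267.2445068359375, 149.8847198486328), 82.6253433227539) 0.027814376596385637
syringe_barrel side 0.69 199 [ 0.435 -0.138  0.01 ] ((434.7519226074219, -128.9144744873047),
[... 622 characters left out ...]
 [ 0.445 -0.14   0.013] ((443.4450378417969, -138.1271514892578), (17.26934242248535, 123.42354583740234), 74.30623626708984)
syringe_rest top 0.55 271 [0.481 0.237 0.01 ] ((480.8291015625, 236.12515258789062), (41.61652755737305, 66.87728881835938), 85.58844757080078)
teaspoon top 0.55 205 [0.48 0.16 0.01] ((471.3250427246094, 164.06442260742188), (28.401811599731445, 136.89923095703125), 80.88262939453125)
teaspoon top 0.34 5920 [0.522 0.153 0.008] ((519.1114501953125, 151.70367431640625), (278.8822937011719, 260.0901794433594), 82.69111633300781)
tablet_cutter top 0.9 393 [0.46  0.071 0.02 ] ((460.3075866699219, 72.95811462402344), (41.15503692626953, 93.7059097290039), 81.92571258544922)
```

View pics/c1.png

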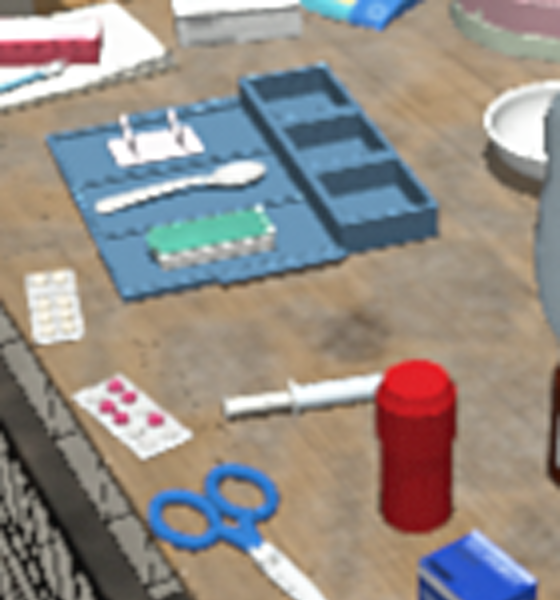

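The crop shows the syringe with its plunger end toward the robot: knob at crop (230,407), flange at (293,395). The rest is in the left bay at crop (155,145), the spoon in the middle and the cutter in the right bay. The 102 mm dropper is the one at (0.536,-0.406). I'll refine the tray next.

```bash
python3 - <<'E'
from h import *
from scipy.optimize import minimize
f=viewer.grab_frame("top"); C=cloud(f); P=C[f["range_z"]>0].reshape(-1,3)
P=P[(abs(P[:,0]-.52)<.2)&(abs(P[:,1]-.15)<.2)]
R=P[(P[:,2]>.024)&(P[:,2]<.036)]
th=np.radians(-7.5)
def loc(p,P): c,s=np.cos(p[2]),np.sin(p[2]); d=P[:,:2]-p[:2]; return np.c_[d@[c,s],d@[-s,c]]
# blue rim pixels must lie in well frame and outside the 68mm square openings
L=loc([.52,.152,th],R); R=R[(L[:,0]>.02)&(L[:,0]<.14)&(abs(L[:,1])<.15)]
F=P[P[:,2]<.012]; L=loc([.52,.152,th],F); F=F[(L[:,0]>.03)&(L[:,0]<.13)&(abs(L[:,1])<.13)&(F[:,2]>-.005)]
def cost(p):
    L=loc(p,R); w=0
    yb=L[:,1]-np.clip(np.round(L[:,1]/.084),-1,1)*.084
    ins=np.minimum(.034-abs(L[:,0]-.080),.034-abs(yb)).clip(0)
    out=np.hypot((abs(L[:,0]-.0805)-.0385).clip(0),(abs(L[:,1])-.131).clip(0))
    return np.sum(np.minimum(ins,.01)**2+np.minimum(out,.01)**2)*1e6
b=minimize(cost,[.52,.152,th],method="Nelder-Mead",options=dict(initial_simplex=[[.52,.152,th],[.526,.152,th],[.52,.158,th],[.52,.152,th+.05]]))
p=b.x; print(len(R),len(F),b.fun,p.round(4),np.degrees(p[2]))
c,s=np.cos(p[2]),np.sin(p[2]); M=np.array([[c,-s],[s,c]])
for y in(-.084,0,.084): print(y,"well",(p[:2]+M@[.08,y]).round(4))
for n,q in dict(rest=[.4805,.236],spoon=[.474,.16],cut=[.457,.073]).items(): print(n,(M.T@(np.array(q)-p[:2])).round(4))
print({k:np.round(v,3).tolist() for k,v in bot.get_state().items()})
E
```

```text
692 1634 298.8684738349811 [ 0.5175  0.1513 -0.1234] -7.071265791346099
-0.084 well [0.5865 0.0581]
0 well [0.5969 0.1415]
0.084 well [0.6072 0.2248]
rest [-0.0471  0.0795]
spoon [-0.0442  0.0033]
cut [-0.0504 -0.0852]
{'time_s': 1.75, 'joint_pos': [1.136, 0.124, 1.65, -0.0, 1.367, -0.083], 'dq': [0.001, 0.002, 0.001, -0.002, 0.001, -0.001], 'effort': [0.001, -42.358, -36.574, -0.0, 0.0, 0.0], 'tool_pos': [0.224, 0.61, 0.231], 'tcp_rot': [[-0.939, 0.345, 0.0], [0.345, 0.939, 0.0], [-0.0, 0.0, -1.0]], 'wrist_force': [-0.253, -0.522, -0.201], 'torque': [-0.011, -0.022, 0.045], 'finger_force': 0.0, 'width': 0.999}
```

Request:
{"name": "play_rows", "arguments": {
  "targets": [
    [1, 12, -38, -2, 0, 0, 0],
    [1, 24, -76, -4, 0, 0, 0],
    [1, 36, -114, -6, 0, 0, 1],
    [1, 48, -152, -8, 0, 0, 2],
    [1, 60, -190, -10, 0, 0, 3],
    [1, 72, -228, -12, 0, 0, 4],
    [1, 84, -266, -14, 0, 0, 4.5],
    [1, 96, -304, -16, 0, 0, 4.5]
  ],
  "force": 20
}}

```text
time_s: 2.42
tool_pos: [0.3201, 0.3045, 0.2154]
tcp_rot: [[-0.963, 0.269, 0.001], [0.269, 0.963, 0.0], [-0.001, 0.001, -1.0]]
wrist_force: [1.3, 0.4, 0.3]
width: 0.995
finger_force: 0.0
```

Request:
{"name": "play_rows", "arguments": {
  "targets": [
    [1, 12, -38, -5, 0, 0, 0],
    [1, 24, -76, -10, 0, 0, 0],
    [1, 36, -114, -15, 0, 0, 0],
    [1, 48, -152, -20, 0, 0, 0],
    [1, 60, -190, -25, 0, 0, 0],
    [1, 72, -228, -30, 0, 0, 0],
    [1, 84, -266, -35, 0, 0, 0],
    [1, 96, -304, -40, 0, 0, 0]
  ]
}}

```text
time_s: 3.08
tool_pos: [0.4163, 0.0001, 0.1756]
tcp_rot: [[-0.963, 0.27, 0.002], [0.27, 0.963, -0.0], [-0.002, 0.0, -1.0]]
wrist_force: [0.8, 1.1, -0.6]
width: 1.003
finger_force: 0.0
```

Request:
{"name": "play_rows", "arguments": {
  "targets": [
    [0.2, 11, -36, -10, 0, 0, 0],
    [0.2, 22, -72, -20, 0, 0, 0],
    [0.2, 33, -108, -35, 0, 0, 0],
    [0.2, 44, -144, -60, 0, 0, 0],
    [0.2, 44, -144, -95, 0, 0, 0],
    [0.2, 44, -144, -125, 0, 0, 0],
    [0.2, 44, -144, -135, 0, 0, 0],
    [0.2, 44, -144, -135, 0, 0, 0]
  ]
}}

```text
time_s: 3.75
tool_pos: [0.4574, -0.1408, 0.0372]
tcp_rot: [[-0.963, 0.27, -0.007], [0.27, 0.963, 0.003], [0.007, 0.001, -1.0]]
wrist_force: [0.6, 0.9, 0.5]
width: 0.597
finger_force: 0.0
```

```bash
python3 - <<'E'
from h import *
f=viewer.grab_frame("side"); C=cloud(f)
s=bot.get_state(); print(s["tool_pos"],s["width"])
a=f["img"][150:260,220:380]; cv2.imwrite("pics/c2.png",cv2.resize(a,None,fx=4,fy=4,interpolation=cv2.INTER_CUBIC)[:,:,::-1])
g=viewer.grab_frame("top"); a=g["img"][180:260,280:380]; cv2.imwrite("pics/c3.png",cv2.resize(a,None,fx=5,fy=5,interpolation=cv2.INTER_CUBIC)[:,:,::-1])
E
```

```text
[ 0.4592006  -0.14133427  0.03960001] 0.6010153017086408
```

View pics/c2.png

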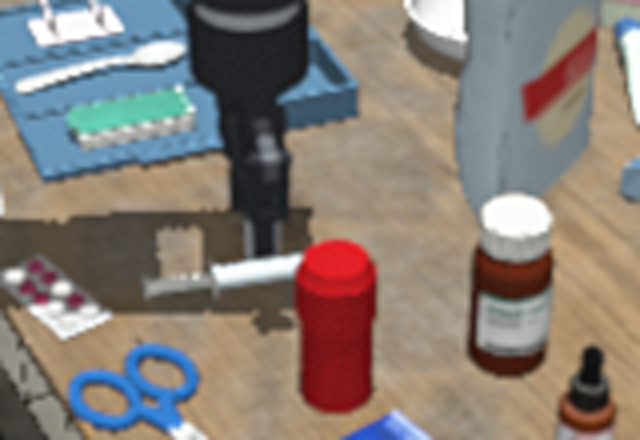

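```bash
python3 - <<'E'
from h import *
f=viewer.grab_frame("side")
def c(X): u,v=pix(f,X); return round((u-220)*4),round((v-150)*4)
s=bot.get_state(); t=s["tool_pos"]; y=s["tcp_rot"][:,1]; up=np.array([0,0,.004])
print("tips",c(t+.0255*y+up),c(t-.0255*y+up))
d=np.array([-.963,.27,0]); p=np.array([.460,-.144,.0085])
print("pt",c(p),"flange",c(p+.032*d),"plunger",c(p+.078*d),"nozzle",c(p-.052*d))
for k in("side","top"):
    viewer.grab_frame(k)if 0 else None
print([(round(q["p"],2),world(f,q["position"]).round(4)) for q in viewer.place_of("syringe_barrel","side")])
E
```

```text
tips (249, 202) (264, 245)
pt (258, 271) flange (211, 278) plunger (142, 288) nozzle (333, 261)
[(0.7, array([ 0.4602, -0.1409,  0.0082]))]
```

View pics/c3.png

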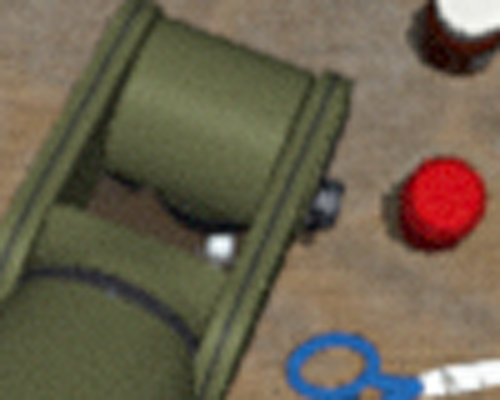

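Projected flange and plunger (211,278) and (142,288) match the picture to about 1 mm, so I'll descend and grip.

Request:
{"name": "play_rows", "arguments": {
  "targets": [
    [0.2, 0, 0, -20, 0, 0, 0],
    [0.2, 1, 0, -32, 0, 0, 0],
    [0.2, 1, 0, -38, 0, 0, 0],
    [0.2, 1, 0, -38, 0, 0, 0],
    [-0.4, 1, 0, -38, 0, 0, 0],
    [-1, 1, 0, -38, 0, 0, 0],
    [-1, 1, 0, -38, 0, 0, 0],
    [-1, 1, 0, -38, 0, 0, 0]
  ],
  "force": 25
}}

```text
time_s: 4.62
tool_pos: [0.462, -0.1423, 0.0036]
tcp_rot: [[-0.963, 0.27, 0.002], [0.27, 0.963, -0.001], [-0.002, -0.0, -1.0]]
wrist_force: [-1.7, 0.8, 3.4]
width: 0.161
finger_force: 26.6
```

Request:
{"name": "play_rows", "arguments": {
  "targets": [
    [-1, 0, 0, 0, 0, 0, 0],
    [-1, 0, 0, 0, 0, 0, 0],
    [-1, 0, 0, 10, 0, 0, 0],
    [-1, 0, 0, 30, 0, 0, 0],
    [-1, 0, 0, 60, 0, 0, 0],
    [-1, 0, 0, 80, 0, 0, 0],
    [-1, 0, 0, 90, 0, 0, 0],
    [-1, 0, 0, 90, 0, 0, 0]
  ]
}}

```text
time_s: 5.28
tool_pos: [0.4628, -0.1426, 0.0954]
tcp_rot: [[-0.963, 0.27, 0.005], [0.27, 0.963, -0.002], [-0.006, -0.001, -1.0]]
wrist_force: [0.4, 0.5, -0.1]
width: 0.163
finger_force: 26.2
```

```bash
python3 - <<'E'
from h import *
f=viewer.grab_frame("side")
s=bot.get_state(); print(s["tool_pos"],s["width"],s["finger_force"])
a=f["img"][130:260,220:380]; cv2.imwrite("pics/c4.png",cv2.resize(a,None,fx=4,fy=4,interpolation=cv2.INTER_CUBIC)[:,:,::-1])
for l in ("syringe_barrel","syringe_rest"): print(l,[(round(q["p"],2),world(f,q["position"]).round(4)) for q in viewer.place_of(l,"side")])
E
```

```text
[ 0.4616169  -0.14210999  0.09337953] 0.1608723722405563 26.216265857219696
syringe_barrel [(0.73, array([ 0.459 , -0.1432,  0.1012]))]
syringe_rest [(0.64, array([0.4802, 0.2403, 0.0078]))]
```

View pics/c4.png

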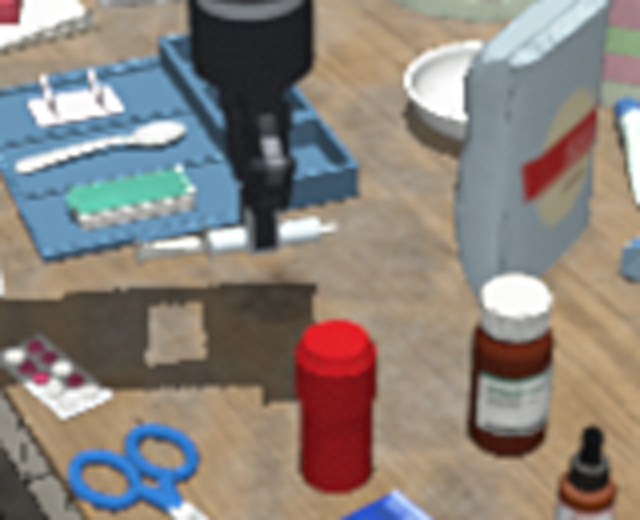

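The syringe is held level at crop (240,238). Moving it over the rest.

Request:
{"name": "play_rows", "arguments": {
  "targets": [
    [-1, 2, 40, 5, 0, 0, 0],
    [-1, 4, 80, 5, 0, 0, 1],
    [-1, 6, 120, 5, 0, 0, 2],
    [-1, 8, 160, 5, 0, 0, 3],
    [-1, 10, 200, 5, 0, 0, 5],
    [-1, 12, 240, 5, 0, 0, 7],
    [-1, 14, 280, 5, 0, 0, 8.5],
    [-1, 16, 315, 5, 0, 0, 8.5]
  ]
}}

```text
time_s: 6.1
tool_pos: [0.4752, 0.1752, 0.0951]
tcp_rot: [[-0.992, 0.123, -0.004], [0.123, 0.992, -0.001], [0.003, -0.001, -1.0]]
wrist_force: [0.3, -0.2, -0.7]
width: 0.161
finger_force: 26.2
```

Request:
{"name": "play_rows", "arguments": {
  "targets": [
    [-1, 2, 30, 0, 0, 0, 0],
    [-1, 3, 50, 0, 0, 0, 0],
    [-1, 3, 62, -10, 0, 0, 0],
    [-1, 3, 66, -25, 0, 0, 0],
    [-1, 3, 66, -40, 0, 0, 0],
    [-1, 3, 66, -45, 0, 0, 0],
    [-1, 3, 66, -45, 0, 0, 0],
    [-1, 3, 66, -45, 0, 0, 0]
  ]
}}

```text
time_s: 6.77
tool_pos: [0.4793, 0.2384, 0.0511]
tcp_rot: [[-0.992, 0.125, -0.002], [0.125, 0.992, -0.001], [0.002, -0.001, -1.0]]
wrist_force: [1.2, 1.0, -0.0]
width: 0.161
finger_force: 26.2
```

```bash
python3 - <<'E'
from h import *
s=bot.get_state(); print(s["tool_pos"],s["tcp_rot"][:,1],s["width"],s["wrist_force"])
O=[]
for k in("side","top"):
    f=viewer.grab_frame(k); u,v=map(int,pix(f,[.48,.237,.02]))
    O.append(cv2.resize(f["img"][v-32:v+32,u-50:u+50],None,fx=7,fy=7,interpolation=cv2.INTER_CUBIC)[:290 if k=="top" else 448])
    for l in ("syringe_barrel","syringe_rest","tablet_cutter"): print(k,l,[(round(q["p"],2),world(f,q["position"]).round(4)) for q in viewer.place_of(l,k)])
    if k=="side": # forks: white points high above base
        C=cloud(f)
        m=viewer.masks_of("syringe_rest",k)
        if m:
            P=C[m[0]["pixels"]&(f["range_z"]>0)]; Q=P[P[:,2]>.018]; print("hi",len(Q),Q.round(3).tolist())
            print("base",np.mean(P[P[:,2]<.013],0))
cv2.imwrite("pics/c5.png",O[0][:,:,::-1])
E
```

```text
[0.47929281 0.238351   0.05107908] [ 0.12533376  0.99211384 -0.00125433] 0.16132379195338367 [ 1.16182518  0.99159995 -0.01600942]
side syringe_barrel [(0.71, array([0.476 , 0.2385, 0.0561]))]
side syringe_rest [(0.49, array([0.4821, 0.2415, 0.006 ]))]
side tablet_cutter [(0.68, array([0.4642, 0.0749, 0.0048])), (0.41, array([0.4758, 0.2384, 0.0604]))]
hi 672 [[0.452, -0.252, 0.106], [0.457, -0.248, 0.102], [0.459, -0.251, 0.103], [0.459, -0.254, 0.104], [0.462, -0.255, 0.104], [0.464, -0.255, 0.104], [0.448, -0.25, 0.103], [0.451, -0.25, 0.102], [0.451, -0.254, 0.104], [0.454, -0.254, 0.104], [0.455, -0.257, 0.105], [0.456, -0.26, 0.106], [0.459, -0.26, 0.105], [0.462, -0.259, 0.103], [0.465, -0.259, 0.102], [0.466, -0.263, 0.105], [0.444, -0.252, 0.103], [0.446, -0.254, 0.103], [0.447, -0.258, 0.106], [0.45, -0.256, 0.103], [0.452, -0.257, 0.103], [0.454, -0.26, 0.104], [0.456, -0.261, 0.104], [0.459, -0.261, 0.103], [0.461, -0.261, 0.103], [0.463, -0.262, 0.102], [0.465, -0.264, 0.103], [0.467, -0.266, 0.103], [0.468, -0.269, 0.105], [0.44, -0.255, 0.103], [0.443, -0.255, 0.102], 
[... 14745 characters left out ...]
9, 0.023], [0.448, -0.29, 0.023], [0.452, -0.288, 0.02], [0.455, -0.288, 0.019], [0.456, -0.289, 0.019], [0.427, -0.277, 0.02], [0.429, -0.278, 0.019], [0.431, -0.28, 0.02], [0.432, -0.282, 0.021], [0.435, -0.283, 0.021], [0.436, -0.287, 0.023], [0.439, -0.286, 0.021], [0.44, -0.289, 0.023], [0.443, -0.289, 0.021], [0.448, -0.29, 0.02], [0.449, -0.292, 0.021], [0.429, -0.283, 0.02], [0.436, -0.286, 0.019], [0.441, -0.287, 0.018]]
base [ 0.44088935 -0.28297477  0.00659016]
top syringe_barrel [(0.51, array([0.4779, 0.2388, 0.0602]))]
top syringe_rest [(0.48, array([0.4806, 0.2384, 0.0042]))]
top tablet_cutter [(0.71, array([0.4557, 0.0749, 0.0019])), (0.64, array([ 0.4065, -0.4182,  0.0021]))]
```

View pics/c5.png

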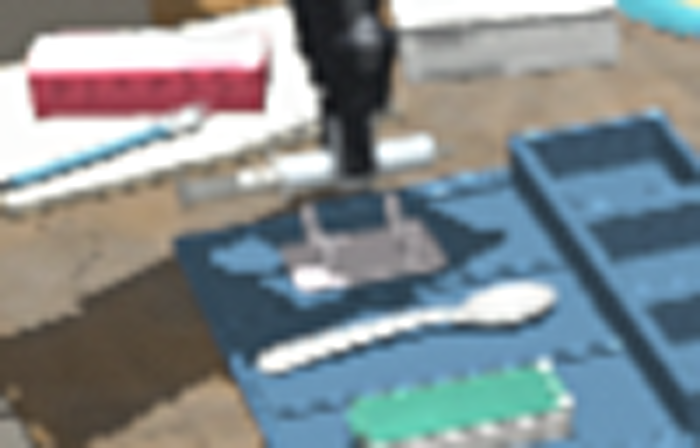

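The barrel sits right over the forks (crop (308,205) and (390,210), finger at (355,150)). I'll lower it, release and retreat.

Request:
{"name": "play_rows", "arguments": {
  "targets": [
    [-1, 1, 0, -12, 0, 0, 0],
    [-1, 1, 0, -22, 0, 0, 0],
    [-1, 1, 0, -28, 0, 0, 0],
    [-1, 1, 0, -31, 0, 0, 0],
    [-1, 1, 0, -33, 0, 0, 0],
    [-1, 1, 0, -33, 0, 0, 0],
    [-1, 1, 0, -33, 0, 0, 0]
  ]
}}

```text
time_s: 7.8
tool_pos: [0.481, 0.2392, 0.0192]
tcp_rot: [[-0.992, 0.125, -0.0], [0.125, 0.992, -0.0], [0.0, -0.0, -1.0]]
wrist_force: [-0.6, -0.6, -0.2]
width: 0.157
finger_force: 26.2
```

```bash
python3 - <<'E'
from h import *
s=bot.get_state(); print(s["tool_pos"],s["width"],s["wrist_force"])
f=viewer.grab_frame("side"); u,v=map(int,pix(f,[.48,.237,.02]))
cv2.imwrite("pics/c6.png",cv2.resize(f["img"][v-32:v+32,u-50:u+50],None,fx=7,fy=7,interpolation=cv2.INTER_CUBIC)[:,:,::-1])
E
```

```text
[0.48099055 0.23916678 0.01915785] 0.1565818649012023 [-0.64618755 -0.56763142 -0.18094688]
```

View pics/c6.png

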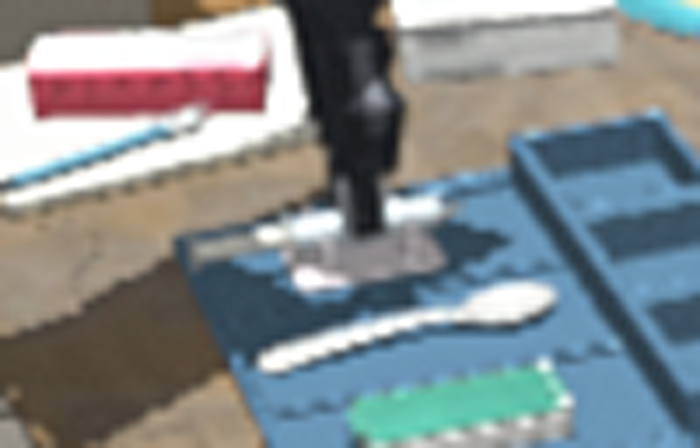

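It's in the forks with no contact force yet, so I'll go 2 mm lower and release.

Request:
{"name": "play_rows", "arguments": {
  "targets": [
    [-1, 0, 0, -2, 0, 0, 0],
    [-1, 0, 0, -2, 0, 0, 0],
    [-0.6, 0, 0, -2, 0, 0, 0],
    [-0.3, 0, 0, -2, 0, 0, 0],
    [-0.2, 0, 0, -2, 0, 0, 0],
    [-0.2, 0, 0, 15, 0, 0, 0],
    [-0.2, 0, 0, 45, 0, 0, 0],
    [0.2, 0, 0, 85, 0, 0, 0]
  ]
}}

```text
time_s: 8.52
tool_pos: [0.4783, 0.2383, 0.1017]
tcp_rot: [[-0.992, 0.125, -0.007], [0.125, 0.992, -0.002], [0.007, -0.003, -1.0]]
wrist_force: [1.2, 0.5, 0.4]
width: 0.527
finger_force: 0.0
```

Request:
{"name": "play_rows", "arguments": {
  "targets": [
    [1, 5, -30, 30, 0, 0, 0],
    [1, 10, -70, 50, 0, 0, 0],
    [1, 15, -110, 70, 0, 0, 0],
    [1, 20, -150, 90, 0, 0, 0],
    [1, 20, -190, 90, 0, 0, 0],
    [1, 20, -230, 90, 0, 0, 0],
    [1, 20, -270, 90, 0, 0, 0],
    [1, 20, -300, 90, 0, 0, 0]
  ]
}}

```text
time_s: 9.18
tool_pos: [0.5009, -0.0632, 0.1948]
tcp_rot: [[-0.992, 0.125, 0.002], [0.125, 0.992, -0.0], [-0.002, -0.0, -1.0]]
wrist_force: [0.7, 0.1, 0.4]
width: 0.999
finger_force: 0.0
```

```bash
python3 - <<'E'
from h import *
s=bot.get_state(); print(s["tool_pos"],s["width"],s["wrist_force"])
f=viewer.grab_frame("side"); u,v=map(int,pix(f,[.48,.237,.02]))
cv2.imwrite("pics/c7.png",cv2.resize(f["img"][v-32:v+32,u-50:u+50],None,fx=7,fy=7,interpolation=cv2.INTER_CUBIC)[:,:,::-1])
print([(round(q["p"],2),world(f,q["position"]).round(4)) for q in viewer.place_of("syringe_barrel","side")])
E
```

```text
[ 0.50086934 -0.06317113  0.19484308] 0.9990958582496601 [0.65367392 0.11763993 0.3509418 ]
[(0.52, array([0.4806, 0.2402, 0.024 ])), (0.48, array([0.4628, 0.0734, 0.0048]))]
```

View pics/c7.png

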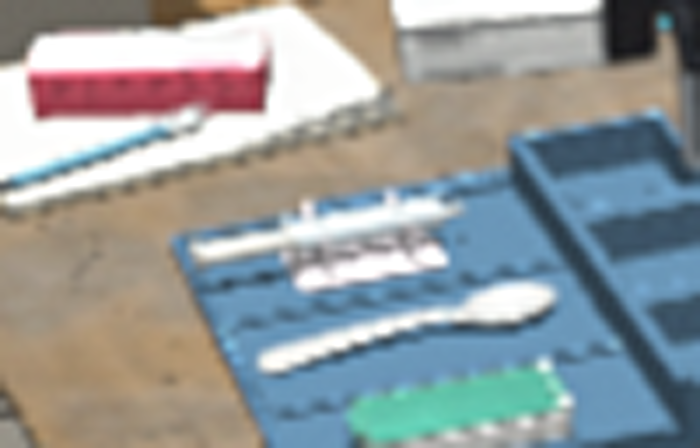

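The syringe lies in the rest with its point at (0.4806,0.2402,0.024), as expected. Next is the brown bottle.

Request:
{"name": "play_rows", "arguments": {
  "targets": [
    [1, 0, -40, 0, 0, 0, 0],
    [1, 0, -80, 0, 0, 0, 0],
    [1, 0, -120, 0, 0, 0, 0],
    [1, 10, -155, 0, 0, 0, 0],
    [1, 30, -190, 0, 0, 0, 0],
    [1, 55, -220, 0, 0, 0, 0],
    [1, 60, -225, -20, 0, 0, 0],
    [1, 60, -225, -50, 0, 0, 0]
  ],
  "force": 30
}}

```text
time_s: 9.95
tool_pos: [0.565, -0.2889, 0.1477]
tcp_rot: [[-0.992, 0.126, 0.008], [0.126, 0.992, -0.004], [-0.008, -0.003, -1.0]]
wrist_force: [-0.3, 0.3, 0.6]
width: 1.002
finger_force: 0.0
```

Request:
{"name": "play_rows", "arguments": {
  "targets": [
    [1, 0, 0, -30, 0, 0, 0],
    [1, 0, 0, -60, 0, 0, 0],
    [1, 0, 0, -85, 0, 0, 0],
    [1, 0, 0, -92, 0, 0, 0],
    [1, 0, 0, -92, 0, 0, 0],
    [0.2, 0, 0, -92, 0, 0, 0],
    [-0.4, 0, 0, -92, 0, 0, 0],
    [-0.4, 0, 0, -92, 0, 0, 0]
  ]
}}

```text
time_s: 10.62
tool_pos: [0.5627, -0.2867, 0.0551]
tcp_rot: [[-0.992, 0.124, 0.004], [0.124, 0.992, -0.002], [-0.004, -0.002, -1.0]]
wrist_force: [-0.3, -0.7, -0.6]
width: 0.603
finger_force: 0.0
```

Request:
{"name": "play_rows", "arguments": {
  "targets": [
    [-0.6, 0, 0, 0, 0, 0, 0],
    [-0.6, 0, 0, 0, 0, 0, 0],
    [-0.6, 0, 0, 5, 0, 0, 0],
    [-0.6, 0, 0, 20, 0, 0, 0]
  ]
}}

```text
time_s: 10.95
tool_pos: [0.5593, -0.2848, 0.0704]
tcp_rot: [[-0.992, 0.125, -0.004], [0.125, 0.992, 0.003], [0.004, 0.002, -1.0]]
wrist_force: [0.3, 0.2, -0.6]
width: 0.581
finger_force: 31.3
```

```bash
python3 - <<'E'
from h import *
s=bot.get_state(); print(s["tool_pos"],s["width"],s["wrist_force"],s["finger_force"])
for k in("side","top"):
  f=viewer.grab_frame(k)
  if k=="side": cv2.imwrite("pics/c8.png",cv2.resize(f["img"][130:300,230:450],None,fx=3,fy=3)[:,:,::-1])
  for l in("brown_bottle","red_shaker"): print([(round(q["p"],2),world(f,q["position"]).round(4)) for q in viewer.place_of(l,k)])
E
```

```text
[ 0.55929612 -0.28479583  0.07039703] 0.5812498309626699 [ 0.27712793  0.19401534 -0.57634838] 31.28367216399056
[(0.83, array([ 0.5603, -0.2875,  0.0172]))]
[(0.75, array([ 0.4504, -0.2677,  0.0016]))]
[]
[(0.56, array([ 0.45  , -0.2702,  0.0027])), (0.46, array([0.4793, 0.2339, 0.0252]))]
```

View pics/c8.png

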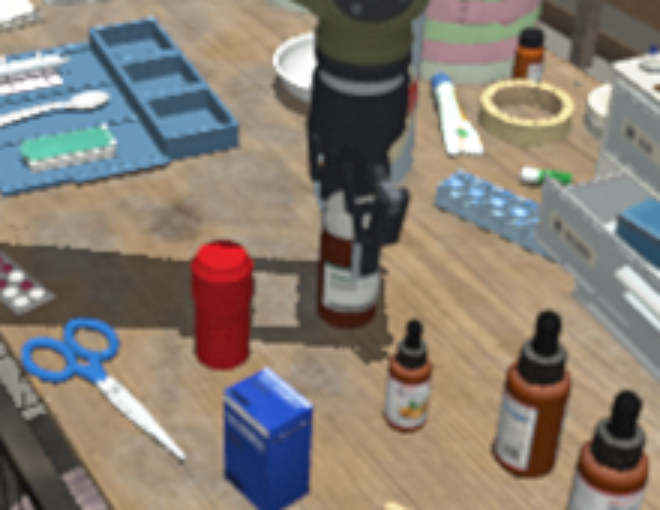

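The brown bottle is held upright. I'll carry it round the bag at x≈0.50 to the cutter's well.

Request:
{"name": "play_rows", "arguments": {
  "targets": [
    [-0.6, -5, 5, 35, 0, 0, 0],
    [-0.6, -20, 15, 70, 0, 0, 0],
    [-0.6, -40, 30, 95, 0, 0, 0],
    [-0.6, -60, 60, 100, 0, 0, 0],
    [-0.6, -65, 100, 100, 0, 0, 0],
    [-0.6, -65, 140, 100, 0, 0, 0],
    [-0.6, -65, 180, 100, 0, 0, 0],
    [-0.6, -65, 220, 100, 0, 0, 0]
  ]
}}

```text
time_s: 11.92
tool_pos: [0.495, -0.0642, 0.1716]
tcp_rot: [[-0.992, 0.126, -0.001], [0.126, 0.992, 0.0], [0.001, 0.0, -1.0]]
wrist_force: [1.6, 0.1, -1.4]
width: 0.582
finger_force: 31.8
```

Request:
{"name": "play_rows", "arguments": {
  "targets": [
    [-0.6, 10, 35, 0, 0, 0, 0],
    [-0.6, 30, 65, 0, 0, 0, 0],
    [-0.6, 55, 95, 0, 0, 0, 0],
    [-0.6, 80, 118, 0, 0, 0, 0],
    [-0.6, 91, 125, -20, 0, 0, 0],
    [-0.6, 91, 125, -50, 0, 0, 0],
    [-0.6, 91, 125, -65, 0, 0, 0],
    [-0.6, 91, 125, -65, 0, 0, 0]
  ]
}}

```text
time_s: 12.58
tool_pos: [0.5832, 0.0595, 0.1012]
tcp_rot: [[-0.992, 0.124, -0.011], [0.124, 0.992, -0.0], [0.011, -0.001, -1.0]]
wrist_force: [-0.9, -0.2, -2.2]
width: 0.581
finger_force: 31.8
```

```bash
python3 - <<'E'
from h import *
s=bot.get_state(); print(s["tool_pos"],s["width"],s["wrist_force"],s["finger_force"])
for k in("side","top"):
  f=viewer.grab_frame(k)
  if k=="side": cv2.imwrite("pics/c9.png",cv2.resize(f["img"][110:210,200:340],None,fx=4,fy=4,interpolation=cv2.INTER_CUBIC)[:,:,::-1])
  for l in("brown_bottle",): print([(round(q["p"],2),world(f,q["position"]).round(4)) for q in viewer.place_of(l,k)])
E
```

```text
[0.58317603 0.05952328 0.10118814] 0.580882836174114 [-0.93362823 -0.16263113 -2.15869218] 31.800462323008105
[(0.77, array([0.5839, 0.0611, 0.0481])), (0.22, array([ 0.4042, -0.415 , -0.0006]))]
[(0.63, array([0.5811, 0.0575, 0.0526]))]
```

View pics/c9.png

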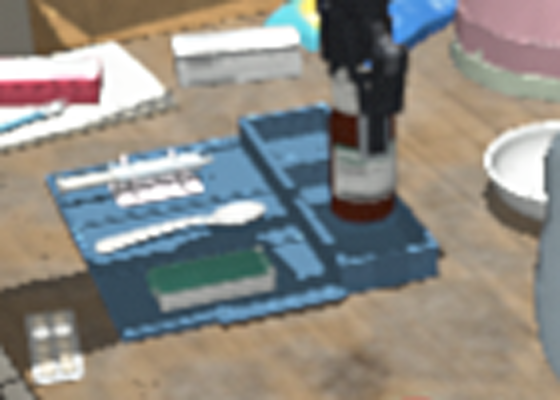

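The bottle, bottom at crop (362,212), hangs over the cutter's well. I'll lower and release it.

Request:
{"name": "play_rows", "arguments": {
  "targets": [
    [-0.6, 0, -1, -15, 0, 0, 0],
    [-0.6, 0, -1, -30, 0, 0, 0],
    [-0.6, 0, -1, -40, 0, 0, 0],
    [-0.6, 0, -1, -46, 0, 0, 0],
    [-0.6, 0, -1, -49, 0, 0, 0],
    [-0.6, 0, -1, -50, 0, 0, 0],
    [-0.6, 0, -1, -50, 0, 0, 0],
    [-0.6, 0, -1, -50, 0, 0, 0]
  ]
}}

```text
time_s: 13.45
tool_pos: [0.5878, 0.0579, 0.0595]
tcp_rot: [[-0.992, 0.125, 0.001], [0.125, 0.992, -0.001], [-0.001, -0.0, -1.0]]
wrist_force: [-3.1, -0.9, 6.5]
width: 0.582
finger_force: 32.5
```

Request:
{"name": "play_rows", "arguments": {
  "targets": [
    [0.3, 0, 0, 0, 0, 0, 0],
    [0.5, 0, 0, 0, 0, 0, 0],
    [0.5, 0, 0, 0, 0, 0, 0],
    [0.5, 0, 0, 20, 0, 0, 0],
    [0.5, 0, 0, 55, 0, 0, 0],
    [0.5, 0, 0, 95, 0, 0, 0],
    [0.5, 0, 0, 130, 0, 0, 0],
    [1, 0, 0, 140, 0, 0, 0]
  ]
}}

```text
time_s: 14.12
tool_pos: [0.5904, 0.0583, 0.2049]
tcp_rot: [[-0.992, 0.124, 0.011], [0.124, 0.992, 0.0], [-0.011, 0.002, -1.0]]
wrist_force: [1.0, -0.6, 1.4]
width: 0.87
finger_force: 0.0
```

```bash
python3 - <<'E'
from h import *
s=bot.get_state(); print(s["tool_pos"],s["width"],s["wrist_force"])
for k in("side","top"):
  f=viewer.grab_frame(k)
  for l in("brown_bottle","red_shaker","syringe_barrel","tablet_cutter"): print(k,l,[(round(q["p"],2),world(f,q["position"]).round(4)) for q in viewer.place_of(l,k)])
E
```

```text
[0.59036006 0.05830711 0.20494915] 0.8700608343627465 [ 0.96678456 -0.5962449   1.42714658]
side brown_bottle [(0.61, array([0.5907, 0.0549, 0.0052]))]
side red_shaker [(0.64, array([ 0.4525, -0.2697,  0.0024]))]
side syringe_barrel [(0.43, array([0.4809, 0.2383, 0.0223]))]
side tablet_cutter [(0.59, array([0.4629, 0.0773, 0.0033]))]
top brown_bottle [(0.76, array([0.5853, 0.056 , 0.0032]))]
top red_shaker [(0.48, array([ 0.4497, -0.2724,  0.0025]))]
top syringe_barrel []
top tablet_cutter [(0.77, array([0.4541, 0.074 , 0.0044]))]
```

Brown stands in the cutter's well (0.588,0.056). Next is the red shaker at (0.451,-0.270).

Request:
{"name": "play_rows", "arguments": {
  "targets": [
    [1, -30, -25, 0, 0, 0, 0],
    [1, -60, -50, 0, 0, 0, 0],
    [1, -85, -80, 0, 0, 0, 0],
    [1, -100, -115, 0, 0, 0, 0],
    [1, -110, -150, 0, 0, 0, 0],
    [1, -120, -190, 0, 0, 0, 0],
    [1, -130, -230, 0, 0, 0, 0],
    [1, -136, -270, 0, 0, 0, 0]
  ]
}}

```text
time_s: 15.28
tool_pos: [0.4497, -0.2133, 0.197]
tcp_rot: [[-0.992, 0.125, -0.0], [0.125, 0.992, 0.0], [0.0, 0.0, -1.0]]
wrist_force: [1.4, -0.1, 0.0]
width: 1.003
finger_force: 0.0
```

Request:
{"name": "play_rows", "arguments": {
  "targets": [
    [1, 0, -35, 0, 0, 0, 0],
    [1, 0, -54, -10, 0, 0, 0],
    [1, 0, -58, -40, 0, 0, 0],
    [1, 0, -58, -75, 0, 0, 0],
    [1, 0, -58, -110, 0, 0, 0],
    [1, 0, -58, -140, 0, 0, 0],
    [1, 0, -58, -149, 0, 0, 0],
    [1, 0, -58, -149, 0, 0, 0]
  ]
}}

```text
time_s: 15.95
tool_pos: [0.4486, -0.2681, 0.0447]
tcp_rot: [[-0.992, 0.125, -0.006], [0.125, 0.992, 0.005], [0.007, 0.004, -1.0]]
wrist_force: [-0.2, 0.6, -0.6]
width: 0.999
finger_force: 0.0
```

Request:
{"name": "play_rows", "arguments": {
  "targets": [
    [0.5, 0, 0, 0, 0, 0, 0],
    [0, 0, 0, 0, 0, 0, 0],
    [-0.6, 0, 0, 0, 0, 0, 0],
    [-0.6, 0, 0, 0, 0, 0, 0],
    [-0.6, 0, 0, 0, 0, 0, 0],
    [-0.6, 0, 0, 5, 0, 0, 0],
    [-0.6, 0, 0, 20, 0, 0, 0],
    [-0.6, 0, 0, 20, 0, 0, 0]
  ]
}}

```text
time_s: 16.62
tool_pos: [0.4527, -0.2711, 0.0715]
tcp_rot: [[-0.992, 0.124, 0.004], [0.124, 0.992, -0.004], [-0.005, -0.003, -1.0]]
wrist_force: [-0.9, 0.1, 1.7]
width: 0.571
finger_force: 30.7
```

```bash
python3 - <<'E'
from h import *
s=bot.get_state(); print(s["tool_pos"],s["width"],s["wrist_force"],s["finger_force"])
f=viewer.grab_frame("side")
cv2.imwrite("pics/c10.png",cv2.resize(f["img"][100:310,200:460],None,fx=2.5,fy=2.5)[:,:,::-1])
for l in("red_shaker","blue_carton"): print(l,[(round(q["p"],2),world(f,q["position"]).round(4)) for q in viewer.place_of(l,"side")])
E
```

```text
[ 0.45265521 -0.27108904  0.07147183] 0.5708045562074615 [-0.8877881   0.14060917  1.72374114] 30.655248882248998
red_shaker [(0.59, array([ 0.4522, -0.2723,  0.0229]))]
blue_carton [(0.63, array([ 4.040e-01, -4.152e-01, -3.000e-04])), (0.37, array([0.4615, 0.0772, 0.0069]))]
```

View pics/c10.png

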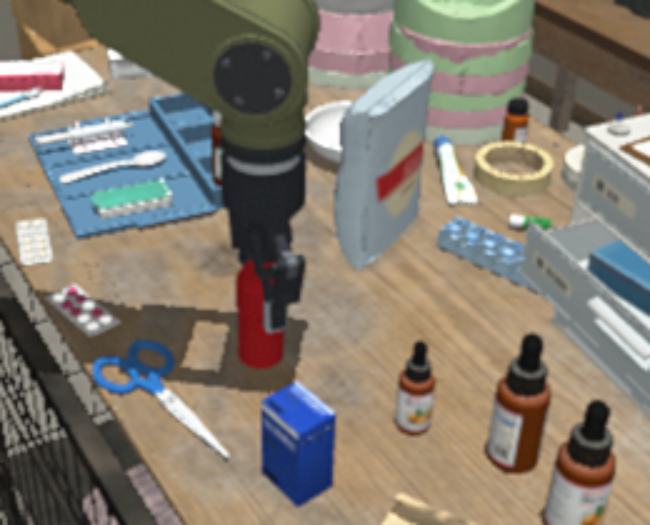

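The red shaker is held and the carton is untouched. Carrying it to the teaspoon's well.

Request:
{"name": "play_rows", "arguments": {
  "targets": [
    [-0.6, 0, 5, 35, 0, 0, 0],
    [-0.6, 3, 20, 70, 0, 0, 0],
    [-0.6, 6, 45, 100, 0, 0, 0],
    [-0.6, 9, 80, 115, 0, 0, 0],
    [-0.6, 12, 120, 115, 0, 0, 0],
    [-0.6, 15, 160, 115, 0, 0, 0],
    [-0.6, 18, 200, 115, 0, 0, 0],
    [-0.6, 20, 240, 115, 0, 0, 0]
  ]
}}

```text
time_s: 17.43
tool_pos: [0.4704, -0.0281, 0.1827]
tcp_rot: [[-0.992, 0.125, -0.0], [0.125, 0.992, 0.0], [0.0, 0.0, -1.0]]
wrist_force: [1.2, -0.4, -0.1]
width: 0.57
finger_force: 31.0
```

Request:
{"name": "play_rows", "arguments": {
  "targets": [
    [-0.6, 5, 39, 0, 0, 0, 0],
    [-0.6, 10, 79, 0, 0, 0, 0],
    [-0.6, 20, 115, 0, 0, 0, 0],
    [-0.6, 40, 148, 0, 0, 0, 0],
    [-0.6, 70, 168, 0, 0, 0, 0],
    [-0.6, 105, 172, 0, 0, 0, 0],
    [-0.6, 124, 172, 0, 0, 0, 0],
    [-0.6, 126, 172, -10, 0, 0, 0]
  ]
}}

```text
time_s: 18.1
tool_pos: [0.6006, 0.1429, 0.1742]
tcp_rot: [[-0.992, 0.124, 0.004], [0.124, 0.992, 0.0], [-0.004, 0.001, -1.0]]
wrist_force: [-0.3, -0.8, 0.1]
width: 0.571
finger_force: 31.0
```

Request:
{"name": "play_rows", "arguments": {
  "targets": [
    [-0.6, 0, 0, -30, 0, 0, 0],
    [-0.6, 0, 0, -55, 0, 0, 0],
    [-0.6, 0, 0, -65, 0, 0, 0],
    [-0.6, 0, 0, -65, 0, 0, 0],
    [-0.6, 0, 0, -65, 0, 0, 0]
  ]
}}

```text
time_s: 18.52
tool_pos: [0.596, 0.1419, 0.1075]
tcp_rot: [[-0.992, 0.125, -0.002], [0.125, 0.992, -0.0], [0.002, -0.001, -1.0]]
wrist_force: [-0.1, 0.5, -0.1]
width: 0.571
finger_force: 31.0
```

```bash
python3 - <<'E'
from h import *
s=bot.get_state(); print(s["tool_pos"],s["width"],s["wrist_force"],s["finger_force"])
for k in("side","top"):
  f=viewer.grab_frame(k)
  if k=="side": cv2.imwrite("pics/c11.png",cv2.resize(f["img"][90:210,200:340],None,fx=4,fy=4,interpolation=cv2.INTER_CUBIC)[:,:,::-1])
  for l in("red_shaker","brown_bottle"): print(l,[(round(q["p"],2),world(f,q["position"]).round(4)) for q in viewer.place_of(l,k)])
E
```

```text
[0.59602581 0.14189933 0.10753922] 0.5709349535743714 [-0.07483657  0.52568152 -0.14315944] 31.037710108794272
red_shaker [(0.74, array([0.5952, 0.1455, 0.0589]))]
brown_bottle [(0.72, array([0.5893, 0.0562, 0.0076]))]
red_shaker [(0.59, array([0.598 , 0.1429, 0.0622]))]
brown_bottle [(0.54, array([0.5827, 0.0578, 0.0062]))]
```

View pics/c11.png

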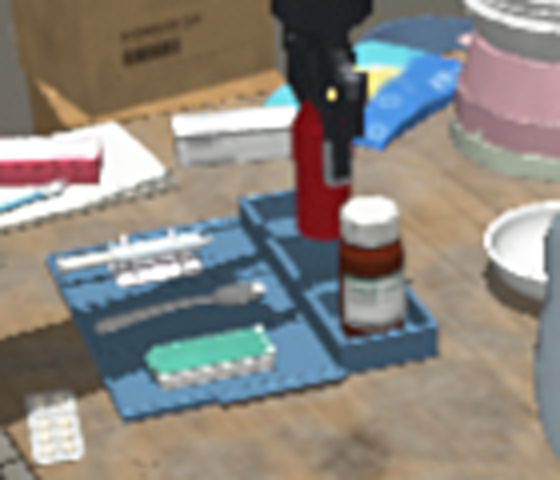

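Red, bottom at crop (320,235), is over the middle well and brown stands upright in its well. Lowering and releasing.

Request:
{"name": "play_rows", "arguments": {
  "targets": [
    [-0.6, 0, 0, -15, 0, 0, 0],
    [-0.6, 0, 0, -32, 0, 0, 0],
    [-0.6, 0, 0, -44, 0, 0, 0],
    [-0.6, 0, 0, -51, 0, 0, 0],
    [-0.6, 0, 0, -54, 0, 0, 0],
    [-0.6, 0, 0, -55, 0, 0, 0],
    [-0.6, 0, 0, -55, 0, 0, 0],
    [-0.6, 0, 0, -55, 0, 0, 0]
  ]
}}

```text
time_s: 19.48
tool_pos: [0.5978, 0.1426, 0.0551]
tcp_rot: [[-0.992, 0.125, 0.001], [0.125, 0.992, 0.001], [-0.001, 0.001, -1.0]]
wrist_force: [-2.2, 0.7, 5.3]
width: 0.571
finger_force: 29.9
```

Request:
{"name": "play_rows", "arguments": {
  "targets": [
    [0.2, 0, 0, 0, 0, 0, 0],
    [0.4, 0, 0, 0, 0, 0, 0],
    [0.4, 0, 0, 0, 0, 0, 0],
    [0.4, 0, 0, 20, 0, 0, 0],
    [0.4, 0, 0, 55, 0, 0, 0],
    [0.4, 0, 0, 95, 0, 0, 0],
    [0.4, 0, 0, 130, 0, 0, 0],
    [0.4, 0, 0, 140, 0, 0, 0]
  ]
}}

```text
time_s: 20.15
tool_pos: [0.6002, 0.1425, 0.2008]
tcp_rot: [[-0.992, 0.125, 0.011], [0.125, 0.992, 0.001], [-0.011, 0.003, -1.0]]
wrist_force: [0.6, 0.8, 1.7]
width: 0.701
finger_force: 0.0
```

```bash
python3 - <<'E'
from h import *
s=bot.get_state(); print(s["tool_pos"],s["width"],s["wrist_force"])
for k in("side","top"):
  f=viewer.grab_frame(k)
  for l in("brown_bottle","red_shaker","dropper_bottle"): print(k,l,[(round(q["p"],2),world(f,q["position"]).round(4)) for q in viewer.place_of(l,k)])
E
```

```text
[0.6002355  0.14254826 0.20084326] 0.700538081723954 [0.5923827  0.79547543 1.74021163]
side brown_bottle [(0.96, array([0.5862, 0.0566, 0.0016])), (0.32, array([ 0.5356, -0.4027, -0.0051])), (0.23, array([5.209e-01, 1.554e-01, 2.000e-04]))]
side red_shaker [(0.71, array([0.5971, 0.1382, 0.0048]))]
side dropper_bottle [(0.64, array([ 0.537 , -0.4048, -0.0021])), (0.6, array([ 0.5938, -0.4849,  0.002 ]))]
top brown_bottle [(0.61, array([0.5859, 0.0565, 0.0033])), (0.37, array([0.5175, 0.1492, 0.0048]))]
top red_shaker [(0.81, array([0.5989, 0.1448, 0.0086]))]
top dropper_bottle [(0.78, array([ 0.5899, -0.4857,  0.0051])), (0.62, array([ 5.830e-01, -5.792e-01,  2.000e-04])), (0.49, array([ 5.364e-01, -4.059e-01,  4.000e-04]))]
```

Both medicines are in place. Next is the 102 mm dropper at (0.5365,-0.405).

Request:
{"name": "play_rows", "arguments": {
  "targets": [
    [0.4, -35, -10, 0, 0, 0, 0],
    [0.4, -70, -25, 0, 0, 0, 0],
    [0.4, -100, -50, 0, 0, 0, 0],
    [0.4, -115, -85, 0, 0, 0, 0],
    [0.4, -120, -125, 0, 0, 0, 0],
    [0.4, -120, -165, 0, 0, 0, 0],
    [0.4, -120, -205, 0, 0, 0, 0],
    [0.4, -120, -245, 0, 0, 0, 0]
  ]
}}

```text
time_s: 21.22
tool_pos: [0.4759, -0.1043, 0.1922]
tcp_rot: [[-0.992, 0.124, -0.001], [0.124, 0.992, 0.0], [0.001, 0.0, -1.0]]
wrist_force: [1.4, 0.6, 0.4]
width: 0.701
finger_force: 0.0
```

Request:
{"name": "play_rows", "arguments": {
  "targets": [
    [0.4, 0, -40, 0, 0, 0, 0],
    [0.4, 0, -80, 0, 0, 0, 0],
    [0.4, 0, -120, 0, 0, 0, 0],
    [0.4, 5, -158, 0, 0, 0, 0],
    [0.4, 15, -195, 0, 0, 0, 0],
    [0.4, 30, -230, 0, 0, 0, 0],
    [0.4, 45, -265, 0, 0, 0, 0],
    [0.4, 58, -297, 0, 0, 0, 0]
  ]
}}

```text
time_s: 21.88
tool_pos: [0.5348, -0.4017, 0.1913]
tcp_rot: [[-0.992, 0.126, -0.002], [0.126, 0.992, 0.002], [0.002, 0.001, -1.0]]
wrist_force: [0.1, -0.4, 0.4]
width: 0.696
finger_force: 0.0
```

Request:
{"name": "play_rows", "arguments": {
  "targets": [
    [0.4, 1, -5, -5, 0, 0, 0],
    [0.4, 1, -5, -35, 0, 0, 0],
    [0.4, 1, -5, -55, 0, 0, 0],
    [0.4, 1, -5, -60, 0, 0, 0],
    [0.4, 1, -5, -60, 0, 0, 0]
  ]
}}

```text
time_s: 22.3
tool_pos: [0.5342, -0.4029, 0.1293]
tcp_rot: [[-0.992, 0.124, -0.005], [0.124, 0.992, 0.005], [0.006, 0.004, -1.0]]
wrist_force: [0.2, -0.2, 0.4]
width: 0.704
finger_force: 0.0
```

```bash
python3 - <<'E'
from h import *
s=bot.get_state(); print(s["tool_pos"],s["width"],s["wrist_force"])
for k in("side",):
  f=viewer.grab_frame(k)
  cv2.imwrite("pics/c12.png",cv2.resize(f["img"][150:330,290:470],None,fx=3,fy=3)[:,:,::-1])
  for l in("dropper_bottle",): print(k,l,[(round(q["p"],2),world(f,q["position"]).round(4)) for q in viewer.place_of(l,k)])
E
```

```text
[ 0.53417022 -0.40288518  0.12928229] 0.7036672114391085 [ 0.23396112 -0.16506539  0.39174804]
side dropper_bottle [(0.88, array([ 0.5829, -0.5759, -0.0011])), (0.75, array([ 0.5946, -0.4833,  0.0039])), (0.72, array([0.4785, 0.2399, 0.0259])), (0.69, array([ 0.5352, -0.4059, -0.0019]))]
```

View pics/c12.png

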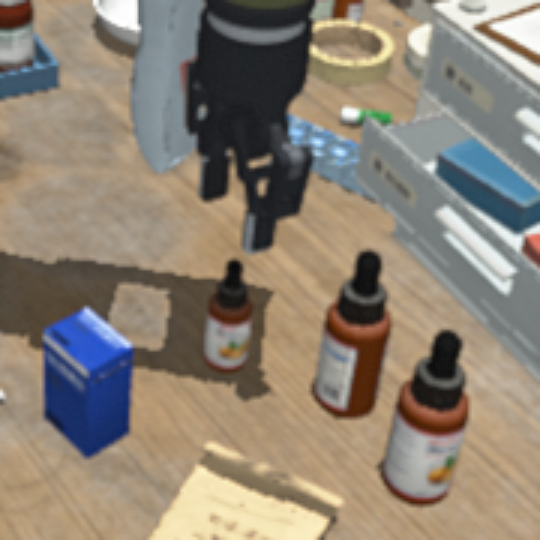

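The open fingers stand over the small dropper bottle at crop (230,315). Descending.

Request:
{"name": "play_rows", "arguments": {
  "targets": [
    [0.4, 0, 0, -25, 0, 0, 0],
    [0.4, 0, 0, -50, 0, 0, 0],
    [0.4, 0, 0, -75, 0, 0, 0],
    [0.4, 0, 0, -92, 0, 0, 0],
    [0.4, 0, 0, -98, 0, 0, 0],
    [0.4, 0, 0, -98, 0, 0, 0],
    [0, 0, 0, -98, 0, 0, 0],
    [-0.5, 0, 0, -98, 0, 0, 0]
  ],
  "force": 25
}}

```text
time_s: 23.07
tool_pos: [0.5374, -0.4059, 0.0381]
tcp_rot: [[-0.992, 0.124, 0.003], [0.124, 0.992, -0.003], [-0.004, -0.002, -1.0]]
wrist_force: [-0.4, 0.1, -0.3]
width: 0.428
finger_force: 0.0
```

Request:
{"name": "play_rows", "arguments": {
  "targets": [
    [-0.9, 0, 0, 0, 0, 0, 0],
    [-0.9, 0, 0, 0, 0, 0, 0],
    [-0.9, 0, 0, 0, 0, 0, 0],
    [-0.9, 0, 0, 5, 0, 0, 0],
    [-0.9, 0, 0, 20, 0, 0, 0],
    [-0.9, 0, 0, 20, 0, 0, 0],
    [-0.9, 0, 0, 20, 0, 0, 0]
  ]
}}

```text
time_s: 23.65
tool_pos: [0.5369, -0.4056, 0.0573]
tcp_rot: [[-0.992, 0.125, 0.002], [0.125, 0.992, -0.002], [-0.003, -0.002, -1.0]]
wrist_force: [-0.7, 0.3, -0.9]
width: 0.367
finger_force: 25.0
```

```bash
python3 - <<'E'
from h import *
s=bot.get_state(); print(s["tool_pos"],s["width"],s["wrist_force"],s["finger_force"])
f=viewer.grab_frame("side"); print([(round(q["p"],2),world(f,q["position"]).round(4)) for q in viewer.place_of("dropper_bottle","side")])
E
```

```text
[ 0.53687071 -0.40560818  0.05726557] 0.36656673687661767 [-0.68478253  0.29462313 -0.87609343] 24.969766687063384
[(0.77, array([ 0.5364, -0.4065,  0.015 ])), (0.68, array([ 0.5829, -0.5727, -0.0049])), (0.6, array([ 0.5924, -0.4825, -0.0016]))]
```

Request:
{"name": "play_rows", "arguments": {
  "targets": [
    [-0.9, -5, 5, 35, 0, 0, 0],
    [-0.9, -15, 20, 70, 0, 0, 0],
    [-0.9, -30, 45, 95, 0, 0, 0],
    [-0.9, -45, 80, 105, 0, 0, 0],
    [-0.9, -56, 115, 105, 0, 0, 0],
    [-0.9, -61, 155, 105, 0, 0, 0],
    [-0.9, -61, 195, 105, 0, 0, 0],
    [-0.9, -61, 235, 105, 0, 0, 0]
  ]
}}

```text
time_s: 24.42
tool_pos: [0.4739, -0.1682, 0.1598]
tcp_rot: [[-0.992, 0.126, -0.001], [0.126, 0.992, 0.0], [0.001, 0.0, -1.0]]
wrist_force: [0.8, 0.8, 0.0]
width: 0.366
finger_force: 25.2
```

Request:
{"name": "play_rows", "arguments": {
  "targets": [
    [-0.9, 0, 40, 0, 0, 0, 0],
    [-0.9, 0, 80, 0, 0, 0, 0],
    [-0.9, 0, 120, 0, 0, 0, 0],
    [-0.9, 0, 160, 0, 0, 0, 0],
    [-0.9, 0, 200, 0, 0, 0, 0],
    [-0.9, 0, 240, 0, 0, 0, 0],
    [-0.9, 0, 280, 0, 0, 0, 0],
    [-0.9, 5, 320, 0, 0, 0, 0]
  ]
}}

```text
time_s: 25.08
tool_pos: [0.4787, 0.152, 0.1598]
tcp_rot: [[-0.992, 0.124, -0.001], [0.124, 0.992, -0.0], [0.001, -0.0, -1.0]]
wrist_force: [1.3, -1.1, -1.8]
width: 0.363
finger_force: 25.2
```

Request:
{"name": "play_rows", "arguments": {
  "targets": [
    [-0.9, 20, 35, 0, 0, 0, 0],
    [-0.9, 50, 60, 0, 0, 0, 0],
    [-0.9, 85, 74, 0, 0, 0, 0],
    [-0.9, 115, 75, 0, 0, 0, 0],
    [-0.9, 127, 75, -15, 0, 0, 0],
    [-0.9, 127, 75, -50, 0, 0, 0],
    [-0.9, 127, 75, -65, 0, 0, 0],
    [-0.9, 127, 75, -65, 0, 0, 0]
  ]
}}

```text
time_s: 25.75
tool_pos: [0.6026, 0.2239, 0.0886]
tcp_rot: [[-0.992, 0.125, -0.012], [0.125, 0.992, -0.003], [0.011, -0.005, -1.0]]
wrist_force: [-1.3, -0.0, -0.8]
width: 0.362
finger_force: 25.2
```

```bash
python3 - <<'E'
from h import *
s=bot.get_state(); print(s["tool_pos"],s["width"],s["wrist_force"],s["finger_force"])
for k in("side","top"):
  f=viewer.grab_frame(k)
  if k=="side": cv2.imwrite("pics/c13.png",cv2.resize(f["img"][90:210,200:340],None,fx=4,fy=4,interpolation=cv2.INTER_CUBIC)[:,:,::-1])
  for l in("dropper_bottle","red_shaker"): print(l,[(round(q["p"],2),world(f,q["position"]).round(4)) for q in viewer.place_of(l,k)])
E
```

```text
[0.60264034 0.22390846 0.08858788] 0.36237875199830416 [-1.29198523 -0.034423   -0.82655384] 25.20341073119198
dropper_bottle [(0.79, array([ 0.579 , -0.5724, -0.0034])), (0.67, array([ 5.932e-01, -4.870e-01,  1.000e-04])), (0.5, array([0.6014, 0.2249, 0.0493]))]
red_shaker [(0.62, array([0.5946, 0.1424, 0.0064]))]
dropper_bottle [(0.87, array([ 0.5882, -0.4866,  0.0046])), (0.74, array([0.4779, 0.2375, 0.0226])), (0.54, array([ 0.5803, -0.5792,  0.0031])), (0.38, array([0.6083, 0.2251, 0.0576]))]
red_shaker [(0.6, array([0.5959, 0.1439, 0.0092]))]
```

View pics/c13.png

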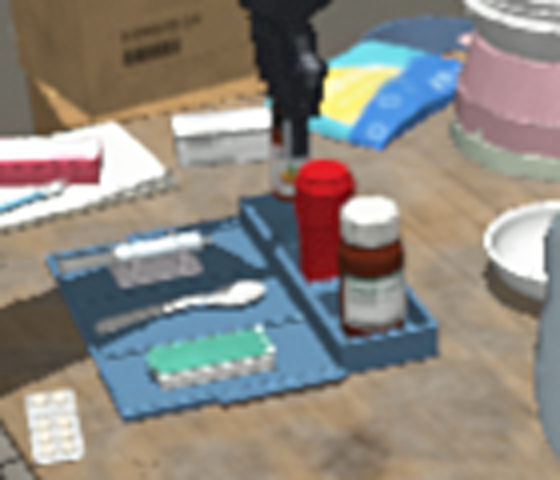

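The dropper is over the last well; red and brown stand upright. Lowering and releasing.

Request:
{"name": "play_rows", "arguments": {
  "targets": [
    [-0.9, 0, 0, -15, 0, 0, 0],
    [-0.9, 0, 0, -32, 0, 0, 0],
    [-0.9, 0, 0, -44, 0, 0, 0],
    [-0.9, 0, 0, -51, 0, 0, 0],
    [-0.9, 0, 0, -54, 0, 0, 0],
    [-0.9, 0, 0, -55, 0, 0, 0],
    [-0.9, 0, 0, -55, 0, 0, 0],
    [-0.9, 0, 0, -55, 0, 0, 0]
  ]
}}

```text
time_s: 26.72
tool_pos: [0.6069, 0.225, 0.0421]
tcp_rot: [[-0.992, 0.124, -0.001], [0.124, 0.992, -0.001], [0.001, -0.001, -1.0]]
wrist_force: [-5.3, -1.7, 9.7]
width: 0.368
finger_force: 26.2
```

Request:
{"name": "play_rows", "arguments": {
  "targets": [
    [-0.2, 0, 0, 0, 0, 0, 0],
    [0.1, 0, 0, 0, 0, 0, 0],
    [0.1, 0, 0, 0, 0, 0, 0],
    [0.1, 0, 0, 20, 0, 0, 0],
    [0.1, 0, 0, 55, 0, 0, 0],
    [0.1, 0, 0, 95, 0, 0, 0],
    [0.1, 0, 0, 130, 0, 0, 0],
    [0.1, 0, 0, 160, 0, 0, 0]
  ]
}}

```text
time_s: 27.38
tool_pos: [0.6076, 0.2253, 0.2031]
tcp_rot: [[-0.992, 0.125, 0.002], [0.125, 0.992, 0.001], [-0.002, 0.001, -1.0]]
wrist_force: [0.6, -0.3, -0.3]
width: 0.553
finger_force: 0.0
```

Request:
{"name": "play_rows", "arguments": {
  "targets": [
    [0.1, -30, 20, 0, 0, 0, 0],
    [0.1, -60, 50, 0, 0, 0, 0],
    [0.1, -90, 80, 0, 0, 0, 0],
    [0.1, -120, 110, 0, 0, 0, 0],
    [0.1, -150, 135, 0, 0, 0, 0],
    [0.1, -180, 160, 0, 0, 0, 0],
    [0.1, -200, 180, 0, 0, 0, 0],
    [0.1, -200, 180, 0, 0, 0, 0]
  ]
}}

```text
time_s: 28.05
tool_pos: [0.4034, 0.408, 0.2]
tcp_rot: [[-0.993, 0.119, -0.001], [0.119, 0.993, 0.001], [0.001, 0.001, -1.0]]
wrist_force: [-0.2, 0.5, -0.6]
width: 0.551
finger_force: 0.0
```

```bash
python3 - <<'E'
from h import *
s=bot.get_state(); print(s["time_s"],s["tool_pos"],s["width"],s["wrist_force"])
for k in("side","top"):
  f=viewer.grab_frame(k)
  if k=="side": cv2.imwrite("pics/c14.png",cv2.resize(f["img"][110:230,190:350],None,fx=4,fy=4,interpolation=cv2.INTER_CUBIC)[:,:,::-1])
  for l in("dropper_bottle","red_shaker","brown_bottle","syringe_barrel","syringe_rest","teaspoon","tablet_cutter","blue_carton"): print(k,l,[(round(q["p"],2),world(f,q["position"]).round(3).tolist()) for q in viewer.place_of(l,k)])
E
```

```text
28.05 [0.40338175 0.40804516 0.20004878] 0.5506411174578281 [-0.23566207  0.45829863 -0.64748339]
side dropper_bottle [(0.95, [0.581, -0.572, -0.003]), (0.67, [0.592, -0.483, 0.0]), (0.63, [0.607, 0.226, 0.004])]
side red_shaker [(0.57, [0.599, 0.144, 0.005])]
side brown_bottle [(0.74, [0.591, 0.055, 0.005])]
side syringe_barrel [(0.55, [0.48, 0.236, 0.025])]
side syringe_rest [(0.5, [0.482, 0.24, 0.007])]
side teaspoon [(0.58, [0.475, 0.163, 0.004])]
side tablet_cutter [(0.82, [0.463, 0.075, 0.004])]
side blue_carton [(0.61, [0.405, -0.417, 0.001])]
top dropper_bottle [(0.83, [0.59, -0.49, 0.004]), (0.75, [0.582, -0.58, 0.001]), (0.62, [0.611, 0.225, 0.003])]
top red_shaker [(0.81, [0.598, 0.144, 0.006])]
top brown_bottle [(0.8, [0.585, 0.056, 0.004]), (0.2, [0.459, 0.073, 0.006])]
top syringe_barrel [(0.54, [0.479, 0.237, 0.024])]
top syringe_rest [(0.57, [0.48, 0.24, 0.004])]
top teaspoon [(0.48, [0.472, 0.16, 0.003])]
top tablet_cutter [(0.58, [0.456, 0.074, 0.001])]
top blue_carton [(0.91, [0.405, -0.415, 0.002]), (0.26, [0.48, 0.24, 0.003])]
```

View pics/c14.png

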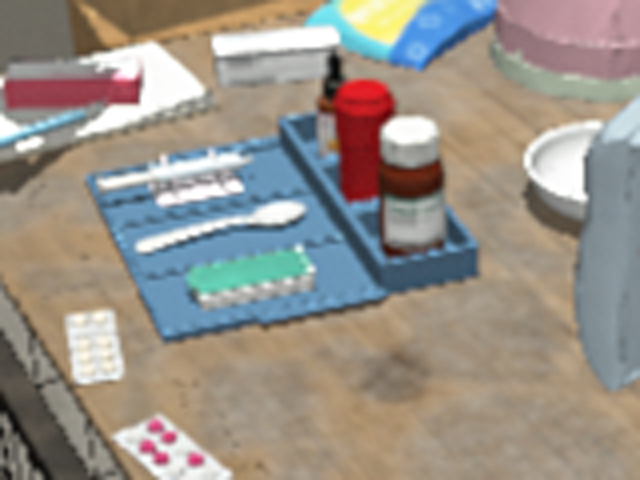

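The dropper (335,110), red shaker (365,140) and brown bottle (412,185) stand upright in their wells, and the syringe lies in the rest (170,172). The cutter, spoon and carton have not moved. Handing in.

```bash
python3 -c "
from cell import bot
print(bot.finish_job())"
```

```text
the job is handed in; nothing more can be done
None
```

The job is handed in: the syringe lies in its rest, and the brown bottle, red shaker and 102 mm dropper bottle stand upright behind the cutter, spoon and syringe, with the carton, cutter and spoon unmoved, after about 28 s on the robot's clock.

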